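# Slide the espresso tray between timer and salt pot

## Task

The espresso cup stands on a small wooden tray. Push the tray with your fingertips along the worktop, through the narrow gap between the red egg timer and the blue salt pot, until it lies squarely on the grey mat beyond them. Only push the tray: do not lift, tip or carry it, do not touch the cup, keep the cup upright on the tray, and leave the other things where they are.

Things in the scene. Friction and masses are not known exactly. Their poses are not given: they have to be found in the camera images.
- tray: open wooden tray with round corners (radius 12 mm), loose, 0.25 kg, 84 mm along its x, 118 mm along its y, walls 24 mm high and 5 mm thick with flat vertical outer faces, floor 5 mm thick; origin at the centre of its underside. It starts on the +y side of the gap, its y axis within about 20 degrees of the mat's y axis
- cup: white espresso cup, 50 mm high, rim 64 mm across, handle at its own -y side (87 mm long with the handle), 0.14 kg, loose on the floor of the tray, its top 55 mm above the worktop; origin on its underside, half-way along its length over bowl and handle, 11 mm from the bowl's axis. It must not be touched
- mat: grey mat with a cork border lying flat on the worktop (1 mm, nothing catches on its edge), fixed, 130 mm along its x and 150 mm along its y; origin at its centre. Its +y side looks to the gap: the gap's middle lies at x = 0, y = +115 mm in the mat's frame, and is passed along the mat's -y
- timer: round egg timer, white base and red head, 60 mm across, 54 mm high, fixed to the worktop; origin at the centre of its underside. It stands 75 mm to one side of the gap's middle, along the mat's x; which side varies
- salt_pot: round blue stoneware salt pot with a wooden lid, 60 mm across, 50 mm high, fixed to the worktop; origin at the centre of its underside. It stands 75 mm to the other side of the gap's middle, so that the free gap is 90 mm wide
- salt_shaker: glass salt shaker with a grey cap behind the work, 44 mm across, 90 mm high; bystander, loose
- lemon: lemon behind the work, 83 x 58 x 58 mm; bystander, loose
- garlic: garlic bulb behind the work, 54 mm; bystander, loose

How it is judged:
By the outcome, as a careful person would: the job done as asked, in the order asked, and still so for the second after the job is handed in, with the robot touching nothing.
It also fails if it takes over 70 s, if anything falls off the work surface, if the arm or the gripper's body presses on something with over 40 N, if the wrist force passes 120 N, or if a joint passes its speed limit or range.

## Robot

A 6-joint arm with a two-finger parallel gripper is mounted at the origin on a cart in front of the work surface, level with it; the furniture and walls round the work are solid. World frame = base frame: x ahead of the robot, y to its left, z up, the work surface at z = 0. Lengths are in mm, angles in rad, forces in N, time in s.
With the tool pointing down it reaches from about 400 to 925 mm from the base axis. Payload 12.5 kg.
Tool frame: the origin (TCP) lies where the fingers leave the gripper's body, on its centre line; the fingertips stand 78 mm ahead of it and the grasp point (between the pads) lies 59 mm ahead of it (env.nose_length is the distance from the TCP to the fingertips, in mm); z points along the fingers, y is the line along which they close (so a half turn about z gives the same grasp; the last joint's range is limited). The gripper opens to 95 mm and grips with 3 to 60 N. Pads are 20 mm wide; open, the fingers measure 119 mm over their backs; the gripper's body (75 mm by 180 mm) begins 59 mm behind the grasp point.
Start: joints at [-1.323, 0.491, 1.559, -0, 1.092, -0.106], TCP at [216.562, -586.292, 292.261] pointing down, gripper open.
Joint ranges: [-3.1, 3.1], [-0.84, 2.19], [0.05, 2.79], [-1.13, 4.28], [0.06, 2.93], [-2.69, 2.69]. Speed limits (rad/s): [2.22, 2.22, 2.79, 3.14, 3.14, 3.14].

## Interface

Orientations are given as [roll, pitch, yaw] about the fixed x, y, z axes, in that order (R = Rz(yaw) Ry(pitch) Rx(roll)).
In Python, from cell import env gives the robot as it stands. The module is installed in compiled form; this text tells all that it offers.
- The arm moves only by the tool send_rows, never from a script. Its argument "series" is text: rows parted by semicolons, each of 6 numbers parted by spaces: the shift along the tool's x, y, z as a fraction of full scale, then the turn, a rotation vector about the tool's x, y, z as a fraction of full scale. A call has 1 to 5 rows; each row shifts and turns the commanded pose from where the row before left it, along the tool's axes as they then stand; what a row does not reach is not made up. Full scale, the value 1, is 60 mm for a shift and 10 degrees for a turn. A row lasts 1/8 s, in which the tool goes at most 62.5 mm and 10.7 degrees, less where a joint would pass 70% of its speed; a pose out of reach is approached as far as the arm can. A call with a number of a shift or a turn outside -1 to 1 is refused whole. A call with a gripper value outside its range is refused whole. "fingers" is the opening, from 0 (shut) to 1 (fully open), set as the call begins (left out, the last holds). The fingers move at their own pace and stop on an object; the grip force is fixed at half the most. Time passes only in rows, so rows that do not move let the fingers close. It gives the time, the measured TCP pose, the force, the opening and the grip force at its end, in the units of the state.
- env.state(): the state, without advancing time (a new reading comes with each control period).
- env.read_camera(name): name is "side" or "top"; returns a dict with "color" (420x560x3 uint8, red, green, blue), "z_map" (420x560 float32, mm along the optical axis (not along the pixel's ray), 0 where there is no reading), "fovy" (degrees; the focal length in pixels is half the picture's height over the tangent of half this angle, whatever the lens; pixels are square), "cx", "cy" (the principal point, pixels), "R" (3x3) and "t" (3): a world point X has camera coordinates R X + t. Camera axes: x right, y down, z forward; pixel columns grow to the right and rows downward; lengths in mm; the calibration is good to about 2 mm. A picture is of the moment at which its call begins.
- env.job_done(): hands the job in; it is judged then, once.
The state is a dict: "t": time; "joints": joint angles; "qvel": joint speeds; "tau": joint torques, N m; "eef_pos": TCP position; "tcp_rot": TCP orientation; "ft_force": force on the tool from outside, world axes, zero at the start; "moment": the same for the moment, N m; "opening": opening from 0.0 (shut) to 1.0 (fully open); "grip_force": force on a finger pad.
Only numpy, scipy, OpenCV 4.12 (cv2) and the standard library are available. Lean on these libraries where they do the work, as an engineer would, in place of code of your own. Each camera call takes 0.05 s, during which the arm holds its last target. There are 200 camera calls.

## Working session

There is one attempt and no reset: what is moved stays moved. The work goes in short steps, Python scripts to look and compute and a tool call to move; the robot and the scene stay as the last step left them, time stands still between calls to the robot, and variables do not carry over. Pictures are saved under pics/ and viewed, at most 10 in all, crops included, and the job is handed in when it is done.

Besides the shell and the picture viewer there is one more tool, called after "Call:" by a JSON object that holds its "fn" and its "kwargs". send_rows: Moves the arm, as the interface text tells. Shift numbers are shares of 60 mm and turn numbers shares of 10 degrees, none past 1 either way. Its arguments: {"type":"object","properties":{"series":{"type":"string"},"fingers":{"type":"number"}},"required":["series"]}

```bash
mkdir -p pics
cat > h.py <<'E'
import numpy as np, cv2
from cell import env
def cam(n):
    c=env.read_camera(n); h,w=c['z_map'].shape
    f=h/2/np.tan(np.radians(c['fovy'])/2); z=c['z_map']
    u,v=np.meshgrid(np.arange(w),np.arange(h))
    P=np.stack([(u-c['cx'])/f*z,(v-c['cy'])/f*z,z],-1)
    W=(P-c['t'])@c['R']; W[z==0]=np.nan
    return c['color'],W,c
E
python3 - <<'E'
from h import *
for n in('top','side'):
    I,W,c=cam(n); cv2.imwrite(f'pics/{n}0.png',I[:,:,::-1]); np.savez(f'{n}0.npz',I=I,W=W)
    print(n,-c['R'].T@c['t'],c['fovy'])
s=env.state();print(s['t'],s['eef_pos'],s['tcp_rot'],s['ft_force'])
E
```

```text
top [399.2259277   44.2541417  894.65700975] 45.10098130613045
side [478.78800058 780.335515   681.2837552 ] 47.42135785432683
0.1 [ 216.53441421 -586.15942546  291.71686042] [-3.14061593e+00 -1.15774833e-04  3.53810348e-01] [1.01011188 0.80276835 1.02131531]
```

View pics/top0.png

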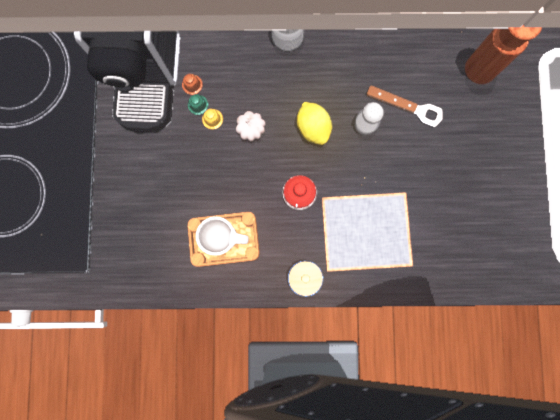

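View pics/side0.png

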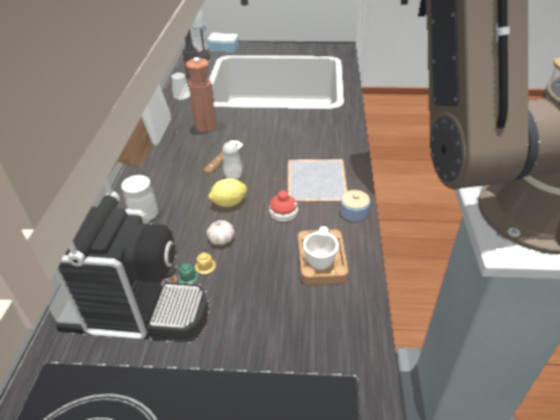

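The top view shows the tray at about (223,239), the timer at (300,192), the pot at (305,279) and the mat centred at (367,231), with the lemon, garlic and shaker up and out of the way. The side view agrees, and nothing stands behind the tray on its +y side. Next I'll fit the poses.

```bash
cat >> h.py <<'E'
def rect(P):
    (c,s,a)=cv2.minAreaRect(np.float32(P)); b=cv2.boxPoints((c,s,a))
    e=b[1]-b[0],b[2]-b[1]; l=max(e,key=np.linalg.norm)
    return np.round(c,1),np.round(sorted(s),1),round(float((np.degrees(np.arctan2(l[1],l[0]))+180)%180),2)
def trayfit(I,W,lo=(300,-400),hi=(700,400)):
    # wooden wall tops: z near 24, orange
    h=cv2.cvtColor(I,cv2.COLOR_RGB2HSV)
    m=(W[...,2]>19)&(W[...,2]<29)&(h[...,0]<25)&(h[...,1]>90)&(W[...,0]>lo[0])&(W[...,1]>lo[1])&(W[...,0]<hi[0])&(W[...,1]<hi[1])
    n,L,s,_=cv2.connectedComponentsWithStats(m.astype(np.uint8),connectivity=8)
    return W[m][:,:2],m
E
python3 - <<'E'
from h import *
for n in('top','side'):
    d=np.load(f'{n}0.npz');I,W=d['I'],d['W'];h=cv2.cvtColor(I,cv2.COLOR_RGB2HSV);z=W[...,2]
    box=(W[...,0]>250)&(W[...,0]<700)&(W[...,1]>-350)&(W[...,1]<400)
    def big(m):
        k,L,s,c=cv2.connectedComponentsWithStats((m&box).astype(np.uint8)); i=1+np.argmax(s[1:,4]); return L==i
    mat=big((z<8)&(h[...,2]>110)&(h[...,1]<70)); print(n,'mat',rect(W[mat][:,:2]),np.median(z[mat]))
    red=big((z>12)&(z<70)&((h[...,0]<6)|(h[...,0]>174))&(h[...,1]>150)); p=W[red]; print('timer',cv2.minEnclosingCircle(np.float32(p[:,:2])),p[:,2].max())
    x,y=[np.array(v) for v in cv2.minEnclosingCircle(np.float32(p[:,:2]))[:2]] ,0
    off=(x[0],x[1]) if 0 else None
    hi=big((z>38)&(z<60)&(h[...,0]>12)&(h[...,0]<32)&(h[...,1]>40)&(W[...,1]<100)); p=W[hi]; print('lid',cv2.minEnclosingCircle(np.float32(p[:,:2])),p[:,2].max())
    P,m=trayfit(I,W,(300,60),(520,400)); print('tray',rect(P),len(P),np.median(W[m][:,2]), 'ptile', np.percentile(P,[0,1,99,100],axis=0).round(1).tolist())
    cup=big((z>48)&(z<60)&(h[...,1]<60)&(W[...,1]>60)&(W[...,0]<520));p=W[cup];print('cup',cv2.minEnclosingCircle(np.float32(p[:,:2])),rect(p[:,:2]))
E
```

```text
top mat (array([461.5,  26.1]), array([137.8, 396.1]), 91.58) 0.6370627180441882
timer ((538.154052734375, 22.322771072387695), 27.433195114135742) 56.978290726572155
lid ((658.7283325195312, -7.009923458099365), 37.129947662353516) 59.56993784588171
tray (array([457.6, 156.1]), array([ 83.8, 118.7]), 95.89) 986 23.711751468176466 ptile [[412.1, 94.6], [413.5, 96.3], [502.4, 215.4], [502.9, 217.6]]
cup ((459.53369140625, 154.98402404785156), 42.315982818603516) (array([456.7, 159.7]), array([62.9, 77.5]), 50.99)
side mat (array([519.6,  10.8]), array([360.8, 721.6]), 90.0) 0.9110739324955254Traceback (most recent call last):
  File "<stdin>", line 8, in <module>
  File "<stdin>", line 6, in big
    return _wrapfunc(a, 'argmax', axis=axis, out=out, **kwds)
    return bound(*args, **kwds)
ValueError: attempt to get argmax of an empty sequence
```

Run:
```python
from h import *
d=np.load('top0.npz');I,W=d['I'],d['W'];h=cv2.cvtColor(I,cv2.COLOR_RGB2HSV);z=W[...,2]
def roi(u0,u1,v0,v1):
    m=np.zeros(z.shape,bool);m[v0:v1,u0:u1]=1;return m
mm=roi(319,418,189,275)&(z<5)
g=mm&(((h[...,2]>90)&(h[...,1]<80))|((h[...,0]<25)&(h[...,1]>90)&(h[...,2]>90)))
g=cv2.morphologyEx(g.astype(np.uint8),cv2.MORPH_OPEN,np.ones((3,3)))>0
print('mat',rect(W[g][:,:2]))
def circ(p,r):
    from scipy.optimize import least_squares
    hull=cv2.convexHull(np.float32(p))[:,0]
    return least_squares(lambda q:np.hypot(*(hull-q[:2]).T)-q[2],[*hull.mean(0),r],loss='soft_l1').x.round(1)
for n,r in(('timer',roi(278,322,170,215)),('pot',roi(283,328,256,300))):
    for lo,hi in((8,22),(15,35),(30,60),(38,48)):
        m=r&(z>lo)&(z<hi); print(n,lo,hi,m.sum(),circ(W[m][:,:2],30) if m.sum()>10 else'')
m=roi(190,250,213,262)&(z>50)&(z<60);print('rim',circ(W[m][:,:2],32))
# side camera
d=np.load('side0.npz');I,W=d['I'],d['W'];h=cv2.cvtColor(I,cv2.COLOR_RGB2HSV);z=W[...,2]
P,m=trayfit(I,W,(400,80),(520,230));print('side tray',rect(P))
for n,c in(('timer',(538,22)),('pot',(390,15))):
    near=np.hypot(W[...,0]-c[0],W[...,1]-c[1])<45
    for lo,hi in((10,25),(20,48),(38,60)):
        m=near&(z>lo)&(z<hi);print('side',n,lo,hi,circ(W[m][:,:2],30) if m.sum()>10 else '')
```

```text
mat (array([ 469.4, -100. ]), array([151.6, 177. ]), 89.33)
timer 8 22 87 [538.7  22.8  29.9]
timer 15 35 448 [538.1  23.   29.3]
timer 30 60 676 [538.6  23.2  26.5]
timer 38 48 143 [540.3  24.3  18.2]
pot 8 22 0 
pot 15 35 100 [389.1  15.2  29.5]
pot 30 60 972 [389.2  15.3  29.4]
pot 38 48 686 [388.6  15.3  27.1]
rim [461.2 163.9  32.4]
side tray (array([457.8, 158.1]), array([ 84.2, 119.5]), 95.5)
side timer 10 25 [539.2  27.1  29. ]
side timer 20 48 [538.4  27.6  27.7]
side timer 38 60 [538.6  25.4  18. ]
side pot 10 25 [389.5  19.2  29.4]
side pot 20 48 [389.5  19.5  29.1]
side pot 38 60 [388.9  18.4  27.7]
```

Poses found: timer (538.6, 23), pot (389.1, 15.2), gap middle (463.9, 19.1), mat axis at 93°, so the mat centre is at about (469.9, -95.7). The tray is at (457.6, 156) with its y axis at about 95.8°, so it is nearly on the line already. I'll turn the tool to yaw 93° first, then travel.

Call:
{"fn": "send_rows", "kwargs": {"series": "0 0 0 0 0 -1;0 0 0 0 0 -1;0 0 0 0 0 -1;0 0 0 0 0 -1;0 0 0 0 0 -1", "fingers": 0.35}}

```text
t: 0.72
eef_pos: [216.6, -586.2, 291.9]
tcp_rot: [-3.141, -0.001, 1.232]
ft_force: [0.4, -0.8, 0.4]
opening: 0.53
grip_force: 0.0
```

Call:
{"fn": "send_rows", "kwargs": {"series": "0 0 0 0 0 -1;0 0 0 0 0 -1;0 0 0 0 0 -0.27;0 0.8 0 0 0 0;0 0.8 0 0 0 0"}}

```text
t: 1.35
eef_pos: [313.2, -581.4, 292.1]
tcp_rot: [-3.141, -0.0, 1.621]
ft_force: [0.2, -0.5, 0.1]
opening: 0.352
grip_force: 0.0
```

Call:
{"fn": "send_rows", "kwargs": {"series": "0.8 0.8 0 0 0 0;0.8 0.8 0 0 0 0;0.8 0.8 0 0 0 0;0.8 0 0 0 0 0;0.8 0 0 0 0 0"}}

```text
t: 1.98
eef_pos: [433.1, -344.3, 291.7]
tcp_rot: [-3.141, -0.001, 1.624]
ft_force: [-0.4, -0.1, 0.3]
opening: 0.351
grip_force: 0.0
```

Call:
{"fn": "send_rows", "kwargs": {"series": "0.8 0.2 0 0 0 0;0.8 0.2 0 0 0 0;0.8 0.2 0 0 0 0;0.8 0.2 0 0 0 0;0.8 0 0 0 0 0"}}

```text
t: 2.6
eef_pos: [468.7, -102.4, 292.0]
tcp_rot: [-3.142, 0.0, 1.623]
ft_force: [0.5, -0.8, 0.1]
opening: 0.346
grip_force: 0.0
```

Call:
{"fn": "send_rows", "kwargs": {"series": "0.8 0 0 0 0 0;0.8 0 0 0 0 0;0.8 0 0 0 0 0;0.8 0 0 0 0 0;0.8 0 0 0 0 0"}}

```text
t: 3.22
eef_pos: [455.7, 137.2, 292.1]
tcp_rot: [-3.141, 0.0, 1.623]
ft_force: [1.1, -0.4, -0.2]
opening: 0.346
grip_force: 0.0
```

Call:
{"fn": "send_rows", "kwargs": {"series": "0.8 0 0 0 0 0;0.8 0 0 0 0 0;0.4 0 0 0 0 0;0 0 0 0 0 0"}}

```text
t: 3.72
eef_pos: [449.4, 256.7, 291.8]
tcp_rot: [-3.141, 0.0, 1.625]
ft_force: [-0.4, -0.3, 0.1]
opening: 0.352
grip_force: 0.0
```

Call:
{"fn": "send_rows", "kwargs": {"series": "0 0.03 0.8 0 0 0;0 0 0.8 0 0 0;0 0 0.8 0 0 0;0 0 0.8 0 0 0;0 0 0.22 0 0 0"}}

```text
t: 4.35
eef_pos: [451.0, 254.3, 84.9]
tcp_rot: [-3.137, 0.002, 1.622]
ft_force: [0.0, -0.4, 0.5]
opening: 0.352
grip_force: 0.0
```

Call:
{"fn": "send_rows", "kwargs": {"series": "-0.2 0 0 0 0 0;-0.1 0 0 0 0 0;0 0 0 0 0 0"}}

```text
t: 4.72
eef_pos: [453.1, 237.1, 88.4]
tcp_rot: [3.139, -0.001, 1.622]
ft_force: [-0.0, -0.1, -0.5]
opening: 0.35
grip_force: 0.0
```

```bash
cat >> h.py <<'E'
G=np.array([463.85,19.1]);a=np.radians(93);Y=np.array([np.cos(a),np.sin(a)]);X=np.array([Y[1],-Y[0]])
M=G-115*Y
def report(save=None):
    s=env.state(); p=np.array(s['eef_pos'][:2])-M
    print('tcp mat',(p@X).round(1),(p@Y).round(1),'z',s['eef_pos'][2].round(1),'yaw',np.degrees(s['tcp_rot'][2]).round(2),'f',np.round(s['ft_force'],1),'t',s['t'])
    for n in('top','side'):
        I,W,c=cam(n); P,m=trayfit(I,W,(390,-200),(545,260))
        Q=(P-M)@np.stack([X,Y],1)
        k=(abs(Q[:,0])<60)
        if n=='top': k&=(Q[:,1]<350)
        P=P[k]; k2=cv2.connectedComponentsWithStats
        c0,s0,a0=rect(P); q=(c0-M); print(n,'tray mat',(q@X).round(1),(q@Y).round(1),'rel',round(a0-93,2),'size',s0,len(P))
        if save: cv2.imwrite(f'pics/{save}_{n}.png',I[:,:,::-1])
E
python3 -c "
from h import *
report('a')"
```

```text
tcp mat 0.7 333.3 z 88.4 yaw 92.91 f [-0.  -0.1 -0.5] t 4.725
top tray mat 7.4 199.0 rel 7.23 size [ 89.2 226.1] 949
side tray mat 35.6 227.2 rel 24.03 size [ 71.6 228.4] 129
```

View pics/a_top.png

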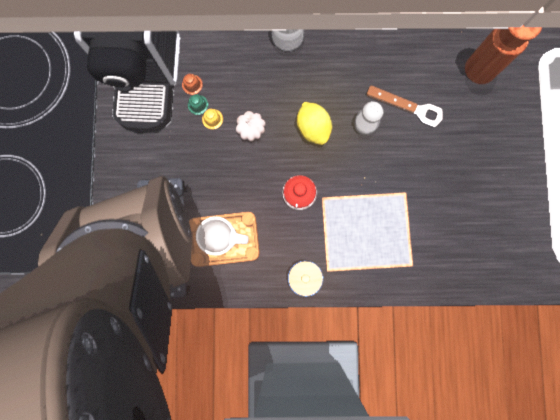

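View pics/a_side.png

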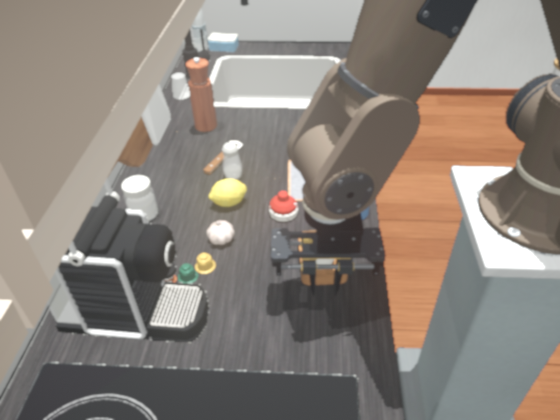

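Top view: the tray's outline is fully visible at (190–258, 213–265), with the gripper just behind it at u≈185. Side view: both fingers are lined up behind the tray's rear wall. I'll tighten the tray fit and begin a gentle push.

Call:
{"fn": "send_rows", "kwargs": {"series": "-0.1 0 0 0 0 0;-0.1 0 0 0 0 0;-0.1 0 0 0 0 0;-0.1 0 0 0 0 0;-0.1 0 0 0 0 0"}}

```text
t: 5.45
eef_pos: [454.2, 207.3, 87.1]
tcp_rot: [3.141, -0.0, 1.622]
ft_force: [0.3, 4.8, 4.1]
opening: 0.351
grip_force: 2.3
```

```bash
cat >> h.py <<'E'
from scipy.optimize import least_squares
def sdf(q,p):
    c,s=np.cos(p[2]),np.sin(p[2]); d=q-p[:2]; l=np.stack([d[:,0]*c+d[:,1]*s,-d[:,0]*s+d[:,1]*c],1)
    e=abs(l)-[30,47]; return np.hypot(*np.maximum(e,0).T)+np.minimum(e.max(1),0)-12
def report(save=None,n='top'):
    s=env.state(); B=np.stack([X,Y],1); t=(np.array(s['eef_pos'][:2])-M)@B
    I,W,c=cam(n); h=cv2.cvtColor(I,cv2.COLOR_RGB2HSV); q=(W[...,:2]-M)@B; z=W[...,2]
    m=(z>19)&(z<29)&(h[...,0]>6)&(h[...,0]<25)&(h[...,1]>90)&(abs(q[...,0])<62)&(q[...,1]<t[1]-8)&(q[...,1]>t[1]-160)
    for x in(-75,75): m&=np.hypot(q[...,0]-x,q[...,1]-115)>30
    Q=q[m]; H=cv2.convexHull(np.float32(Q))[:,0].astype(float)
    E=Q  # all wall-top points lie within 0..-5 of the outline
    f=lambda p:(lambda d:np.where(d>0,3*d,np.where(d<-5.5,d+5.5,0)))(sdf(E,p))
    r=least_squares(f,[0,t[1]-69,0],loss='soft_l1',x_scale=[1,1,.02]).x
    print('t',s['t'],'tcp',t.round(1),'z',s['eef_pos'][2].round(1),'yaw-93',(np.degrees(s['tcp_rot'][2])-93).round(2),'f',np.round(s['ft_force'],1))
    print(n,'tray x,y',r[:2].round(1),'rel deg',np.degrees(r[2]).round(2),'n',len(Q),'rect',rect(Q),'Q',Q.min(0).round(1),Q.max(0).round(1))
    cu=(z>51)&(z<60)&(np.hypot(q[...,0]-r[0],q[...,1]-r[1])<62)&(h[...,1]<60)&(q[...,1]<t[1]-12)
    print('cup bbox',q[cu].min(0).round(1),q[cu].max(0).round(1),z[cu].max().round(1)) if cu.sum() else 0
    if save: cv2.imwrite(f'pics/{save}_{n}.png',I[:,:,::-1])
E
python3 -c "
from h import *
report()"
```

```text
t 5.45 tcp [2.000e-01 3.035e+02] z 87.1 yaw-93 -0.04 f [0.3 4.8 4.1]
top tray x,y [ -2.3 232.8] rel deg 0.03 n 629 rect (array([ -2.2, 221.2]), array([83.7, 97.5]), 89.94) Q [-44.1 172.5] [ 39.7 269.9]
cup bbox [-28.5 192.4] [ 33.9 262.8] 57.8
```

Call:
{"fn": "send_rows", "kwargs": {"series": "-0.1 0 0 0 0 -0.04;-0.1 0 0 0 0 -0.04;-0.1 0 0 0 0 -0.04;-0.1 0 0 0 0 -0.04"}}

```text
t: 6.0
eef_pos: [455.6, 183.2, 86.9]
tcp_rot: [-3.141, 0.0, 1.651]
ft_force: [0.1, 3.3, 2.3]
opening: 0.35
grip_force: 1.8
```

```bash
python3 -c "
from h import *
report()"
```

```text
t 6.0 tcp [  0.3 279.4] z 86.9 yaw-93 1.6 f [0.1 3.3 2.3]
top tray x,y [1.000e-01 2.088e+02] rel deg 1.44 n 592 rect (array([  0.6, 192.6]), array([84.1, 88.6]), 91.6) Q [-42.6 148.1] [ 43.3 237. ]
cup bbox [-26.6 168.9] [ 35.8 232.7] 58.6
```

Call:
{"fn": "send_rows", "kwargs": {"series": "-0.12 0.002 0 0 0 0.025;-0.12 0.002 0 0 0 0.025;-0.12 0.002 0 0 0 0.025;-0.12 0.002 0 0 0 0.025"}}

```text
t: 6.55
eef_pos: [458.2, 154.4, 86.9]
tcp_rot: [-3.141, 0.0, 1.633]
ft_force: [0.2, 1.9, -1.0]
opening: 0.354
grip_force: 0.7
```

```bash
python3 -c "
from h import *
report()"
```

```text
t 6.55 tcp [  1.4 250.4] z 86.9 yaw-93 0.54 f [ 0.2  1.9 -1. ]
top tray x,y [-1.000e-01  1.799e+02] rel deg 1.29 n 553 rect (array([  0.2, 158.8]), array([78.8, 84.2]), 0.43) Q [-42.1 119.2] [ 42.3 197.9]
cup bbox [-26.9 137.6] [ 35.8 195.4] 58.7
```

Call:
{"fn": "send_rows", "kwargs": {"series": "-0.12 0 0 0 0 0.01;-0.12 0 0 0 0 0.01;-0.12 0 0 0 0 0.01;-0.12 0 0 0 0 0.01;-0.12 0 0 0 0 0.01"}}

```text
t: 7.22
eef_pos: [460.3, 118.6, 87.0]
tcp_rot: [3.142, 0.0, 1.624]
ft_force: [0.2, 1.5, -1.0]
opening: 0.35
grip_force: 0.7
```

```bash
python3 -c "
from h import *
report('b')"
```

```text
t 7.225 tcp [  1.7 214.5] z 87.0 yaw-93 0.07 f [ 0.2  1.5 -1. ]
top tray x,y [ -0.3 144. ] rel deg 0.49 n 527 rect (array([ -0.9, 115.4]), array([65.9, 84.2]), 177.73) Q [-42.3  83.3] [ 41.4 150. ]
cup bbox [-27.3 102.3] [ 34.5 148.9] 58.0
```

View pics/b_top.png

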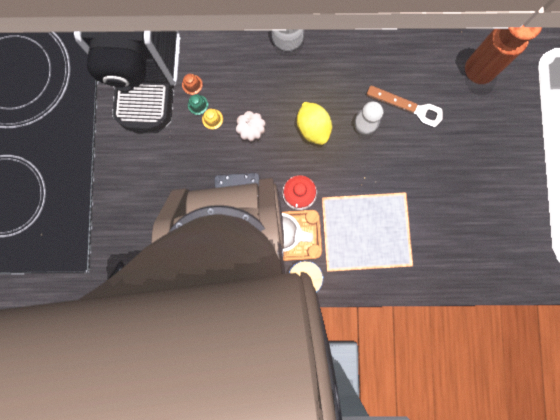

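The tray's front half has passed cleanly into the gap, seen at (283–320, 211–260) between timer and pot. It is centred to about 0.5 mm and square. I'll continue straight.

Call:
{"fn": "send_rows", "kwargs": {"series": "-0.12 0 0 0 0 0;-0.12 0 0 0 0 0;-0.12 0 0 0 0 0;-0.12 0 0 0 0 0;-0.12 0 0 0 0 0"}}

```text
t: 7.9
eef_pos: [462.3, 82.6, 87.0]
tcp_rot: [3.142, 0.0, 1.624]
ft_force: [-0.4, 2.1, 1.0]
opening: 0.345
grip_force: 1.1
```

```bash
python3 -c "
from h import *
report()"
```

```text
t 7.9 tcp [  1.7 178.5] z 87.0 yaw-93 0.07 f [-0.4  2.1  1. ]
top tray x,y [ -0.4 109. ] rel deg 0.93 n 412 rect (array([ 0. , 71.5]), array([45.9, 83.5]), 0.37) Q [-41.7  48.5] [41.7 94.8]
cup bbox [-20.6  65.8] [26.2 96.9] 58.1
```

Call:
{"fn": "send_rows", "kwargs": {"series": "-0.12 0 0 0 0 0;-0.12 0 0 0 0 0;-0.12 0 0 0 0 0;-0.12 0 0 0 0 0;-0.12 0 0 0 0 0"}}

```text
t: 8.57
eef_pos: [464.2, 46.7, 87.0]
tcp_rot: [-3.142, 0.0, 1.624]
ft_force: [0.1, 2.5, 0.7]
opening: 0.35
grip_force: 1.2
```

```bash
python3 -c "
from h import *
report()"
```

```text
t 8.575 tcp [  1.8 142.5] z 87.0 yaw-93 0.07 f [0.1 2.5 0.7]
top tray x,y [-2.2 73.3] rel deg -3.39 n 261 rect (array([ 0.5, 21.6]), array([20.3, 79.9]), 3.73) Q [-39.3  12.7] [39.7 34. ]
cup bbox [-12.6  32.1] [ 0.9 37.9] 54.4
```

Call:
{"fn": "send_rows", "kwargs": {"series": "-0.12 0 0 0 0 0;-0.12 0 0 0 0 0;-0.12 0 0 0 0 0;-0.12 0 0 0 0 0;-0.12 0 0 0 0 0"}}

```text
t: 9.25
eef_pos: [466.1, 10.7, 87.0]
tcp_rot: [-3.142, 0.0, 1.624]
ft_force: [-0.1, 0.4, 0.5]
opening: 0.349
grip_force: 1.1
```

```bash
python3 -c "
from h import *
report('c')"
```

```text
Traceback (most recent call last):
  File "h.py", line 42, in report
    Q=q[m]; H=cv2.convexHull(np.float32(Q))[:,0].astype(float)
              ~~~~~~~~~~~~~~~~~~~~~~~~~~~~~^^^^^
TypeError: 'NoneType' object is not subscriptable
```

The arm now hides the tray from the top camera. The fingers' standoff of 71 mm is known, so I'll push to TCP y ≈ 72, then back off and look.

Call:
{"fn": "send_rows", "kwargs": {"series": "-0.12 0 0 0 0 0;-0.12 0 0 0 0 0;-0.12 0 0 0 0 0;-0.12 0 0 0 0 0;-0.09 0 0 0 0 0"}}

```text
t: 9.93
eef_pos: [467.9, -23.4, 87.0]
tcp_rot: [-3.142, 0.0, 1.624]
ft_force: [-0.5, 0.7, -0.1]
opening: 0.349
grip_force: 1.0
```

Call:
{"fn": "send_rows", "kwargs": {"series": "0.1 0 0 0 0 0;0.3 0 0 0 0 0;0.2 0 0 0 0 0;0 0 -0.6 0 0 0;0 0 -0.8 0 0 0"}}

```text
t: 10.55
eef_pos: [465.6, 13.7, 171.4]
tcp_rot: [-3.139, -0.0, 1.625]
ft_force: [0.7, 0.7, -0.5]
opening: 0.348
grip_force: 0.0
```

Call:
{"fn": "send_rows", "kwargs": {"series": "0 0 -0.8 0 0 0;0.8 0 -0.8 0 0 0;0.8 0 0 0 0 0;0.8 0 0 0 0 0;0.8 0 0 0 0 0"}}

```text
t: 11.18
eef_pos: [455.4, 202.9, 263.4]
tcp_rot: [3.141, 0.0, 1.625]
ft_force: [-0.2, -0.3, -0.2]
opening: 0.353
grip_force: 0.0
```

Call:
{"fn": "send_rows", "kwargs": {"series": "0.8 0 0 0 0 0;0.5 0 0 0 0 0;0 0 0 0 0 0"}}

```text
t: 11.55
eef_pos: [451.0, 280.7, 262.9]
tcp_rot: [-3.141, 0.0, 1.628]
ft_force: [-0.2, -1.2, 0.4]
opening: 0.355
grip_force: 0.0
```

Run:
```python
from h import *
B=np.stack([X,Y],1)
for n in('top','side'):
    I,W,c=cam(n); cv2.imwrite(f'pics/d_{n}.png',I[:,:,::-1])
    q=(W[...,:2]-M)@B; z=W[...,2]; h=cv2.cvtColor(I,cv2.COLOR_RGB2HSV)
    near=(abs(q[...,0])<85)&(abs(q[...,1]+5)<88)
    m=near&(z>19)&(z<29)&(h[...,0]>6)&(h[...,0]<25)&(h[...,1]>90)&(abs(q[...,0])<55)&(abs(q[...,1])<75)
    print(n,'tray',rect(q[m]),m.sum())
    for nm,g in(('grey',(h[...,1]<60)&(h[...,2]>90)),('cork',(h[...,0]<25)&(h[...,1]>100)&(h[...,2]>120))):
        g=near&(z<6)&g; g=cv2.morphologyEx(g.astype(np.uint8),cv2.MORPH_OPEN,np.ones((2,2)))>0; print(nm,rect(q[g]),g.sum())
    cu=near&(z>49)&(z<60)&(h[...,1]<60); print('cup',rect(q[cu]),z[cu].max())
print(env.state()['eef_pos'],env.state()['t'])
```

```text
top tray (array([-1.4,  0.5]), array([ 81.7, 117.5]), 90.03) 915
grey (array([-18.4,  10. ]), array([ 93.5, 240.7]), 44.9) 5553
cork (array([-2. , -2.1]), array([ 73.6, 105.2]), 90.31) 214
cup (array([-1.1,  4.6]), array([62.7, 76.1]), 42.57) 57.741068533521045
side tray (array([ 38.5, -45.4]), array([0., 0.]), 0.0) 1
grey (array([  0.3, 156.4]), array([124.7, 493.7]), 91.09) 286
cork (array([0., 0.]), array([0., 0.]), 0.0) 0
cup (array([  8.8, -14.4]), array([17.3, 50.3]), 34.67) 56.7070952747029
[451.32370875 278.84504051 262.98120719] 11.65
```

View pics/d_top.png

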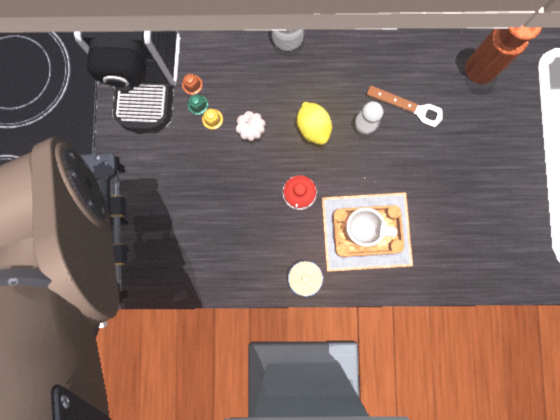

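The picture shows the tray centred on the mat, at (334–402, 206–256) within the mat's (323–412, 194–270). It measures within about 1.5 mm of the centre and 0.1° of square. The cup is upright, timer and pot have not moved, and the arm is clear.

```bash
python3 -c "
from cell import env
print(env.job_done())"
```

```text
the job is handed in; nothing more can be done
None
```

The tray lies squarely on the mat, about 1.5 mm off centre and square to about 0.1°, with the cup upright and the arm clear; the job was handed in at about 12 s, and no verdict was shown.

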